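Seat a plaster cast in the model gauge and hold its telescoping arm at the rider's mark

ROBOT

A 6-joint arm with a two-finger parallel gripper is mounted at the origin on a cart in front of the work surface, level with it; the furniture and walls round the work are solid. World frame = base frame: x ahead of the robot, y to its left, z up, the work surface at z = 0. Lengths are in m, angles in rad, forces in N, time in s.
With the tool pointing down it reaches from about 0.275 to 0.85 m from the base axis. Payload 19 kg.
Tool frame: the origin (TCP) lies at the very end of the fingers, on their centre line; the grasp point (between the pads) lies 19 mm behind it; z points along the fingers, y is the line along which they close (so a half turn about z gives the same grasp; the last joint's range is limited). The gripper opens to 85 mm and grips with 20 to 120 N. Pads are 22 mm wide; open, the fingers measure 114 mm over their backs; the gripper's body (76 mm by 85 mm) begins 54 mm behind the grasp point. The pads swing forward as they close: fully open they stand 13 mm farther back than shut.
Start: joints at [-1.399, 0.15, 1.437, -0, 1.554, -0.134], TCP at [0.173, -0.548, 0.206] pointing down, gripper open.
Joint ranges: [-2.8, 2.8], [-0.68, 2.1], [0.12, 2.68], [-1.39, 4.53], [0.16, 2.79], [-2.81, 2.81]. Speed limits (rad/s): [1.89, 1.89, 2.22, 3.01, 3.01, 3.01].

INTERFACE

Orientations are given as a unit quaternion [x, y, z, w].
In Python, from station import r gives the robot as it stands. Calls block until the motion is done:
- r.movep(position, orientation): joint-space move of the TCP to a pose.
- r.line_to(position, orientation=None, rate=0.15, contact_N=None): straight line of the TCP; orientation=None keeps the orientation; rate is the mean speed in m/s. With contact_N (N) it stops when the force on the tool has changed by that much, and returns True; else False.
- r.set_joints(angles): joint-space move.
- r.set_gripper(opening): finger opening in m; the grip force is fixed at half the most; returns when the fingers have stopped.
- r.dwell(seconds).
- r.inverse_kinematics(position, orientation): joint angles nearest the present ones, or None.
- r.get_state(): the state.
- r.capture(name): name is "side" or "top" or "wrist"; returns a dict with "color" (400x640x3 uint8, blue, green, red), "fx", "fy", "cx", "cy" (pixels), "eye" and "attitude" of the camera in the world. Camera axes: x right, y up, looking along -z (the intrinsics and any distortion apply to the point x, -y, -z); pixel columns grow to the right and rows downward; lengths in m; the calibration is good to about 2 mm. A picture is of the moment at which its call begins. There is no depth.
A pose or a line that the arm cannot do raises r.PlanningError and nothing moves.
- r.hand_in(): hands the job in; it is judged then, once.
Trained networks look in a picture, given as the dict that the camera call returned (one of the last four; its "shot" number tells which), for a name from the list of things; names that differ only in an ending like _2 or _b are one class to them, and where a whole thing is asked for, a point or a joint stands for the part that bears it (a point fixed in the world has none). Each returns a list of dicts, best first, with "confidence" (0 to 1); they miss things now and then, are a little off and sometimes report something else, mostly with a low value. They report only what shows in the picture. A call takes as long as a camera call. They do not tell look-alikes from the thing itself.
- r.outline_of(query, picture): "pixels" (400x640 bool, what is visible of it).
- r.tip_of(query, picture): "at" ([x, y, z] in m, in world coordinates, good to about 4 mm: a listed point, or the origin of a listed thing).
The state is a dict: "t": time; "joint_pos": joint angles; "dq": joint speeds; "joint_torque": joint torques, N m; "eef_pos": TCP position; "ee_rot": TCP orientation; "contact_force": force on the tool from outside, world axes, zero at the start; "wrist_torque": the same for the moment, N m; "grip_width": finger opening in m; "grip_force": force on a finger pad.
Only numpy, scipy, OpenCV 4.12 (cv2) and the standard library are available. Lean on these libraries where they do the work, as an engineer would, in place of code of your own. Each camera call takes 0.05 s, during which the arm holds its last target. There are 200 camera calls.

TASK

The plaster cast stands loose on the base plate of the model gauge: first push it back across the plate until you feel its flat back seat squarely against the fence. Then press the gauge's lock button fully down to release the spring-loaded telescoping arm, grip the upright fin at the arm's end and draw the arm out along the scale until its pointer stands in the middle of the window of the rider set on the scale. Finish holding it there with the fin still in the gripper (let go, it springs back); do not shift the rider, the denture on the plate or the bur block.

Things in the scene. Friction and masses are not known exactly. Their poses are not given: they have to be found in the camera images.
- gauge: model gauge, fixed: plate 130x260x10 mm (x by y). Origin under its centre at table height; x away from the robot, y left, turned up to 0.25 rad. Steel fence along y -0.122 to 0.008, x 0.028 (front) to 0.040, top z 0.034 with lines every 5 mm. Grey housing x 0.033 to 0.071, y 0.035 to 0.125, top z 0.088; the arm slides out of it along -y behind the fence
- fence_face (a point): point on the fence's front face at (0.028, -0.060, 0.022) in the gauge's frame; same axes as the gauge: -x points out of the face to where the cast stands
- cast_center (a point): plaster cast, 57x68x30 mm (its x by y by height), 0.1 to 0.2 kg, loose on the plate (top z 0.010); middle of its 18 mm high base, 9 mm above the plate. Flat back 28 mm towards its +x, blunt front 29 mm towards -x. Starts 12 to 25 mm short of the fence, turned up to 0.2 rad; if one side of the back still gapes, push the front on that side
- cast_heel (a point): middle of the cast's flat back, 9 mm above the plate; cast's axes. Seated, it lies on the plane of the fence's front face
- lock_button (a joint): travel of the lock button, m: 0 up (arm locked), 0.007 fully down (arm free from 0.006). It moves with about 4 N and stays where it is pushed, no spring
- button_top (a point): centre of the top of the round steel lock button (22 mm across) on the housing, at (0.052, 0.080, 0.099) in the gauge's frame when up; pressed straight down
- gauge_arm (a joint): extension of the telescoping arm, m: 0 home, 0.080 farthest; it grows along the gauge's -y. Starts locked at 0; once released a spring still draws it home with 3 N at 0 and 5 N at 0.080
- fin (a point): grip point in the upright black fin at the arm's outer end: fin 14 mm thick along the gauge's x, 26 mm along its y, from z = 0.059 to 0.112; the point is on its centre 18 mm below its top. Grip it from above across the 14 mm. At home it is at (0.052, 0, 0.094) in the gauge's frame, 22 mm clear of the housing
- pointer (a point): lower end of the pointer blade (3 mm wide along y) that hangs from the arm over the fence's top, 18 mm in front of the fin along -x, same gauge y as the fin
- rider_mark (a point): centre of the window of the rider, a small dark steel clip on the fence's top: two 4 mm bars across the fence, 9 mm window between, top z 0.038; the pointer passes just above. Gauge axes. Stands where the arm's extension must be 0.035 to 0.070, different every time; a push shifts it
- denture: pink denture base, 44 x 56 x 21 mm, loose on the left front of the gauge's plate; origin under its centre. To be left alone
- burs: bur block, 34 x 66 x 44 mm, loose on the table to the left; origin under its centre. To be left alone
Things that resemble listed ones, but are neither listed nor needed, are in the scene too. What is shaped like the part that bears cast_center but purple or red is not meant.

How it is judged:
On the way, in this order (a step that is already met when the one before it is completed fails the run):
1. the cast's back is seated squarely on the fence, with the button still up (x of cast_heel in the frame of fence_face above -0.0025 m and angle between the x axis of cast_heel and the x axis of fence_face, either way round below 0.06 rad and value of joint lock_button below 0.003 m), for 0.2 s.
2. the lock button is pressed fully down (value of joint lock_button above 0.006 m), for 0.1 s.
3. the arm is drawn out until its pointer is in the rider's window (y of pointer in the frame of rider_mark between -0.003 and 0.003 m and distance between the grasp point and fin below 0.035 m), for 0.3 s.
At the end, for the whole second after the job is handed in: Fin in the gripper (grasp point within 35 mm of its grip point, over 2 N on the fingers), arm still (under 10 mm/s), pointer within 3 mm of the middle of the window, button down (over 6 mm), cast back within 3 mm of the fence and 0.07 rad of square (all of step 3 and value of joint gauge_arm above 0.03 m and velocity of joint gauge_arm between -0.01 and 0.01 m/s and contact force between the fingers and anything else above 2 N and value of joint lock_button above 0.006 m and x of cast_heel in the frame of fence_face above -0.003 m and angle between the x axis of cast_heel and the x axis of fence_face, either way round below 0.07 rad); the arm keeps its last pose, push and grip.
It fails at once if the rider is shifted by more than 3 mm (distance of rider_mark from where it was at the start of the episode above 0.003 m).
It fails at once if the denture is moved by more than 15 mm (distance of denture from where it was at the start of the episode above 0.015 m).
It fails at once if the bur block is moved by more than 15 mm (distance of burs from where it was at the start of the episode above 0.015 m).
It fails at once if the cast is tipped by more than 0.35 rad (angle between cast_center's own z axis and vertical above 0.35 rad).
It also fails if it takes over 72 s, if anything falls off the work surface, if the arm or the gripper's body presses on something with over 40 N, if the wrist force passes 120 N, or if a joint passes its speed limit or range.

## Working session

There is one attempt and no reset: what is moved stays moved. The work goes in short steps, each a Python script; the robot and the scene stay as the last script left them, time stands still between calls to the robot, and variables do not carry over. Pictures are saved under pics/ and viewed, at most 10 in all, crops included, and the job is handed in when it is done.

```bash
mkdir -p pics; ls; python3 - <<'E'
from station import r
import cv2
for n in("top","side"):
    p=r.capture(n); cv2.imwrite(f"pics/{n}0.png",p["color"])
    print(n,p["eye"],p["attitude"],p["fx"],p["cx"],p["cy"],[k for k in p])
    for q in("gauge","fence_face","cast_center","cast_heel","button_top","fin","pointer","rider_mark","denture","burs"):
        print(q,[(x["at"],x["confidence"]) for x in r.tip_of(q,p)])
print(r.get_state())
E
```

```text
pics
top [0.45617901 0.12175896 1.02087741] [ 0.04969794 -0.03084598 -0.69604351  0.71561308] 361.7424075654483 313.56985819151566 201.42853197303702 ['color', 'fx', 'fy', 'cx', 'cy', 'eye', 'attitude', 'shot']
gauge [([0.5205, 0.16, 0.0012], 0.87)]
fence_face [([0.5523, 0.1041, 0.0242], 0.82)]
cast_center [([0.6024, -0.0688, 0.0144], 0.86), ([0.6391, -0.2405, 0.008], 0.82), ([0.508, 0.0955, 0.0212], 0.62)]
cast_heel [([0.61, -0.2329, 0.0128], 0.95), ([0.5353, 0.1019, 0.0203], 0.76), ([0.6285, -0.0534, 0.0099], 0.7)]
button_top [([0.5729, 0.2437, 0.1033], 0.45)]
fin [([0.5783, 0.1646, 0.0943], 0.48), ([0.4902, 0.4768, 0.0017], 0.38)]
pointer [([0.5582, 0.1615, 0.0383], 0.46)]
rider_mark [([0.5616, 0.1102, 0.0428], 0.38)]
denture [([0.49, 0.2407, 0.0097], 0.81)]
burs [([0.4904, 0.4789, 0.0021], 0.88)]
side [0.61506627 1.29390763 0.82011999] [0.01028833 0.47796965 0.87783166 0.02916766] 509.64169413010393 314.9731091319288 197.02232420631572 ['color', 'fx', 'fy', 'cx', 'cy', 'eye', 'attitude', 'shot']
gauge [([0.5231, 0.1583, 0.0036], 0.85)]
fence_face [([0.5574, 0.1023, 0.0212], 0.6)]
[... 442 characters left out ...]
ay([-1.39899472e+00,  1.50461470e-01,  1.43740543e+00,  5.40984618e-06,
        1.55379557e+00, -1.33966701e-01]), 'dq': array([ 1.94086992e-04, -1.63958757e-03, -7.35182371e-04, -2.30912811e-04,
       -5.36807114e-05, -5.52835944e-04]), 'joint_torque': array([ 4.14065253e-04, -7.12803054e+01, -5.71064579e+01, -1.26996611e-04,
        9.18409169e-04,  3.19365722e-05]), 'eef_pos': array([ 0.17308503, -0.54829381,  0.20608581]), 'ee_rot': array([ 9.88335970e-01,  1.52289230e-01,  2.04368716e-06, -3.49544159e-05]), 'contact_force': array([ 1.05888968, -0.12668674,  0.5816262 ]), 'wrist_torque': array([ 0.00776402, -0.03410485,  0.00937954]), 'grip_force': 0.0, 'grip_width': 0.0857046085956269}
```

```bash
python3 - <<'E'
import cv2
a=cv2.imread("pics/top0.png")
cv2.imwrite("pics/top0c.png",cv2.resize(a[90:290,180:440],None,fx=3,fy=3,interpolation=cv2.INTER_CUBIC))
E
```

```text
(no output)
```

View pics/top0.png

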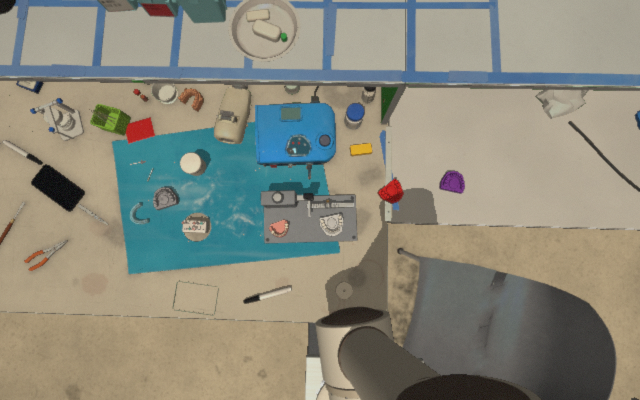

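View pics/top0c.png

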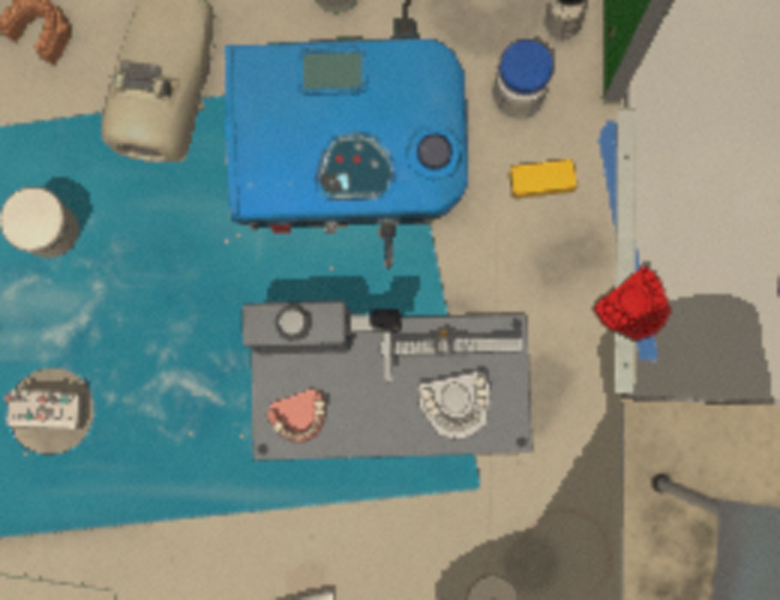

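The plaster cast on the plate is the off-white one at top px (333,222), standing before the steel fence. The red one (390,190), the purple one (452,182) and the grey one off the plate (165,197) are the look-alikes. Next I check it from near with the wrist camera.

```bash
cat > h.py <<'E'
from station import r
import numpy as np, cv2
from scipy.spatial.transform import Rotation as R
from scipy.optimize import least_squares
def down(yaw): return [np.cos(yaw/2),np.sin(yaw/2),0,0]
def proj(p,X):
    c=R.from_quat(p["attitude"]).inv().apply(np.atleast_2d(X)-p["eye"])
    return np.c_[p["cx"]+p["fx"]*c[:,0]/-c[:,2], p["cy"]-p["fy"]*c[:,1]/-c[:,2]]
def ray(p,u,v,z):
    d=R.from_quat(p["attitude"]).apply([(u-p["cx"])/p["fx"],-(v-p["cy"])/p["fy"],-1])
    return p["eye"]+d*(z-p["eye"][2])/d[2]
def G2W(g,X): return R.from_euler("z",g[2]).apply(np.atleast_2d(X))+[g[0],g[1],0]
def W2G(g,X): return R.from_euler("z",-g[2]).apply(np.atleast_2d(X)-[g[0],g[1],0])
E
python3 - <<'E'
from h import *
p=r.capture("side"); cv2.imwrite("pics/side1.png",cv2.resize(p["color"][130:330,200:520],None,fx=2.4,fy=2.4,interpolation=cv2.INTER_CUBIC))
r.line_to([.173,-.548,.38],rate=.3)
r.movep([.46,.12,.38],down(np.pi/2+.05))
p=r.capture("wrist"); cv2.imwrite("pics/w1.png",p["color"])
print(r.get_state()["t"],p["eye"],p["attitude"],p["fx"])
for q in("gauge","fence_face","cast_center","cast_heel","button_top","fin","pointer","rider_mark","denture"):
    print(q,[(x["at"],x["confidence"],proj(p,x["at"])[0].round()) for x in r.tip_of(q,p)])
E
```

```text
4.5083 [0.45594887 0.19559708 0.54842094] [-0.15092762 -0.0029699   0.02445581  0.9882378 ] 356.1119268044636
gauge [([0.5202, 0.1568, 0.0045], 0.65, array([367., 121.]))]
fence_face [([0.5497, 0.0975, 0.0196], 0.59, array([384., 164.]))]
cast_center [([0.505, 0.0964, 0.0169], 0.96, array([354., 162.])), ([0.6058, -0.0643, 0.0115], 0.94, array([407., 260.])), ([0.6436, -0.2392, 0.0113], 0.86, array([417., 349.]))]
cast_heel [([0.5318, 0.104, 0.0154], 0.9, array([372., 158.])), ([0.6204, -0.0493, 0.0096], 0.74, array([417., 252.])), ([0.5776, 0.1579, 0.0958], 0.72, array([421., 129.])), ([0.6142, -0.2358, 0.0068], 0.67, array([400., 345.]))]
button_top [([0.5713, 0.2459, 0.0989], 0.64, array([426.,  52.]))]
fin [([0.5795, 0.1574, 0.0951], 0.76, array([422., 129.]))]
pointer [([0.5566, 0.158, 0.039], 0.8, array([395., 124.]))]
rider_mark [([0.5606, 0.1081, 0.0376], 0.39, array([394., 159.]))]
denture []
```

View pics/side1.png

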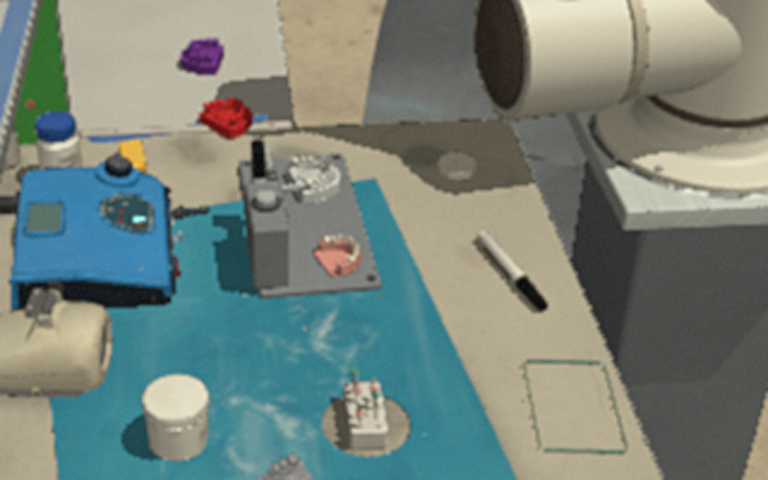

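View pics/w1.png

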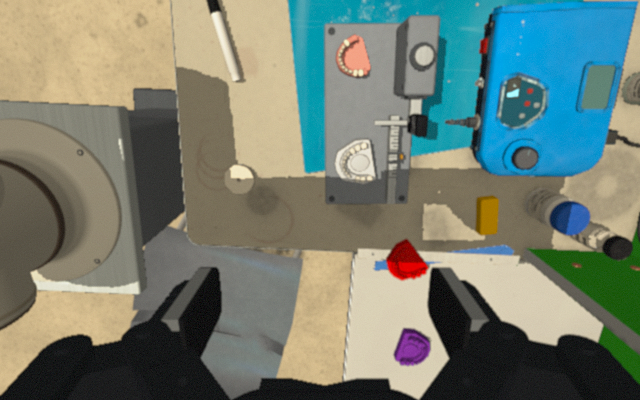

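The plaster cast is at (355,160) in the wrist view, on the plate, and the fence (395,165) has dark marks that may be the rider. The fin is at (420,125) and the button at (424,55). I'll take a nearer view.

```bash
python3 - <<'E'
from h import *
r.movep([.53,.15,.23],down(np.pi/2+.05))
p=r.capture("wrist"); cv2.imwrite("pics/w2.png",cv2.resize(p["color"][0:290,170:530],None,fx=2.05,fy=2.05,interpolation=cv2.INTER_CUBIC))
cv2.imwrite("w2raw.png",p["color"])
print(r.get_state()["t"],list(p["eye"]),list(p["attitude"]),p["fx"],p["fy"],p["cx"],p["cy"])
for q in("gauge","fence_face","cast_center","cast_heel","button_top","fin","pointer","rider_mark"):
    print(q,[(x["at"],x["confidence"],proj(p,x["at"])[0].round()) for x in r.tip_of(q,p)])
E
```

```text
5.7167 [np.float64(0.5255219558341648), np.float64(0.2260673592962755), np.float64(0.4000419540754148)] [np.float64(-0.15082750510739176), np.float64(-0.0038136340256883874), np.float64(0.024974009673768848), np.float64(0.9882372279667531)] 356.1119268044636 356.1119268044636 324.47298439711034 203.3781883642189
gauge [([0.5209, 0.1586, 0.0039], 0.8, array([317., 155.]))]
fence_face [([0.556, 0.0985, 0.0201], 0.77, array([346., 212.]))]
cast_center [([0.5044, 0.0959, 0.0206], 0.65, array([300., 212.]))]
cast_heel [([0.5339, 0.1035, 0.0163], 0.67, array([326., 206.])), ([0.6218, -0.0472, 0.0072], 0.57, array([389., 318.]))]
button_top [([0.5731, 0.2472, 0.0971], 0.83, array([385.,  67.]))]
fin [([0.5789, 0.1592, 0.0983], 0.71, array([382., 176.]))]
pointer [([0.5571, 0.1589, 0.0403], 0.66, array([352., 163.]))]
rider_mark [([0.5578, 0.111, 0.0366], 0.68, array([349., 206.]))]
```

View pics/w2.png

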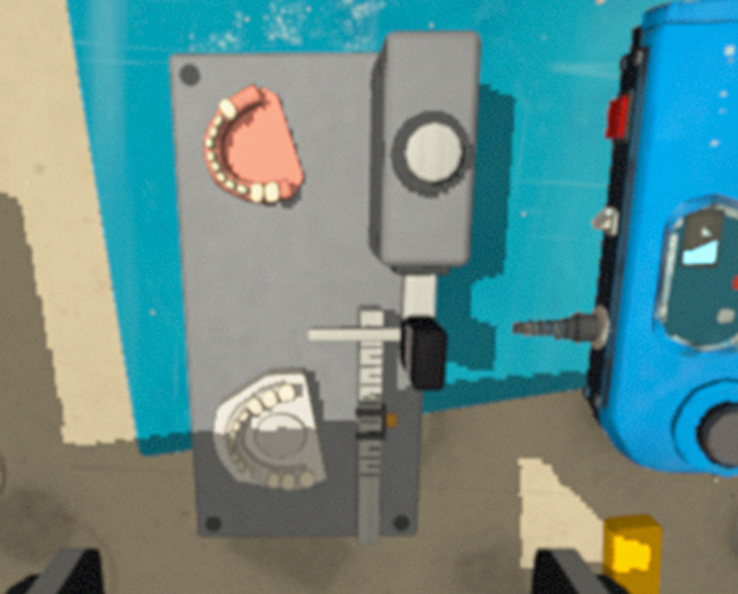

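The view is clear (crop px): the white cast is at (270,430) with its back gaping at right, before the fence (370,430). The rider's two bars centre on about (370,423), the fin is at (423,352), the pointer at (370,333), the button at (433,152) and the denture at (255,145). Now I fit the gauge pose from the plate corners and the network points.

```bash
python3 - <<'E'
from h import *
p=dict(eye=np.array([0.5255219558341648,0.2260673592962755,0.4000419540754148]),attitude=[-0.15082750510739176,-0.0038136340256883874,0.024974009673768848,0.9882372279667531],fx=356.112,fy=356.112,cx=324.473,cy=203.378)
raw=lambda c:(170+c[0]/2.05,c[1]/2.05)
obs=[((172,56),(-.065,.13,.01)),((198,536),(-.065,-.13,.01)),((416,534),(.065,-.13,.01)),((433,152),(.052,.080,.099)),((480,34),(.071,.125,.088)),((468,265),(.071,.035,.088)),((387,265),(.033,.035,.088)),((387,34),(.033,.125,.088))]
U=np.array([raw(o[0]) for o in obs]);X=np.array([o[1] for o in obs])
f=lambda g:(proj(p,G2W(g,X))-U).ravel()
s=least_squares(f,[.52,.158,.05],loss="soft_l1");g=s.x;print(g,f(g).reshape(-1,2).round(1).tolist())
for n,c,z in[("rider",(370,423),.038),("rbar1",(370,410),.038),("rbar2",(370,436),.038),("backTop",(306,372),.02),("backBot",(325,478),.02),("front",(215,430),.02),("finTop",(422,352),.085),("fenceTop",(370,310),.034),("fenceBot",(368,541),.034)]:
    w=ray(p,*raw(c),z); print(n,w.round(4),W2G(g,w).round(4))
for n,w in dict(fence=[.554,.1,.021],fin=[.5775,.161,.095],button=[.573,.2455,.1],gauge=[.5212,.1585,0],cc=[.5045,.0963,.019],ch=[.534,.103,.019],rider=[.558,.110,.038],ptr=[.557,.159,.04]).items(): print(n,W2G(g,w).round(4))
E
```

```text
[0.52281205 0.15891364 0.05479611] [[-1.6, -1.5], [-0.4, 1.3], [0.7, 1.9], [0.5, 0.4], [2.1, -2.2], [1.2, 1.2], [-3.3, 1.4], [-0.8, -1.9]]
rider [0.5592 0.1112 0.038 ] [[ 0.0337 -0.0497  0.038 ]]
rbar1 [0.5586 0.1182 0.038 ] [[ 0.0335 -0.0426  0.038 ]]
rbar2 [0.5597 0.104  0.038 ] [[ 0.0338 -0.0568  0.038 ]]
backTop [0.5245 0.1323 0.02  ] [[ 0.0003 -0.0267  0.02  ]]
backBot [0.538  0.0719 0.02  ] [[ 0.0104 -0.0877  0.02  ]]
front [0.4762 0.0971 0.02  ] [[-0.0499 -0.0591  0.02  ]]
finTop [0.5753 0.16   0.085 ] [[ 0.0524 -0.0018  0.085 ]]
fenceTop [0.5552 0.1694 0.034 ] [[0.0329 0.0087 0.034 ]]
fenceBot [0.5634 0.0412 0.034 ] [[ 0.0341 -0.1197  0.034 ]]
fence [[ 0.0279 -0.0605  0.021 ]]
fin [[ 0.0547 -0.0009  0.095 ]]
button [[0.0549 0.0837 0.1   ]]
gauge [[-0.0016 -0.0003  0.    ]]
cc [[-0.0217 -0.0615  0.019 ]]
ch [[ 0.0081 -0.0564  0.019 ]]
rider [[ 0.0325 -0.0508  0.038 ]]
ptr [[ 0.0341 -0.0018  0.04  ]]
```

```bash
cat >> h.py <<'E'
g=[.5228,.1589,.0548]
Q=down(np.pi/2+g[2])
def W(x,y,z): return G2W(g,[x,y,z])[0]
E
python3 - <<'E'
from h import *
r.set_gripper(0)
r.movep(W(-.088,-.052,.15),Q)
r.line_to(W(-.088,-.052,.018),rate=.15)
f0=r.get_state()["contact_force"]
c=r.line_to(W(-.025,-.052,.018),rate=.03,contact_N=12)
r.dwell(.4); s=r.get_state()
print(c,s["t"],W2G(g,s["eef_pos"]),s["contact_force"]-f0)
p=r.capture("top"); w=r.capture("wrist")
for pp in(p,w):
  for q in("cast_center","cast_heel"):
    print(q,[(W2G(g,x["at"])[0].round(4),x["confidence"]) for x in r.tip_of(q,pp)])
cv2.imwrite("pics/w3.png",cv2.resize(w["color"],None,fx=1.25,fy=1.25))
E
```

```text
False 11.15 [[-0.02499167 -0.05200424  0.01801026]] [ 0.19612024  1.72103078 -0.22499416]
cast_center [(array([ 0.094 , -0.4051,  0.0078]), 0.9), (array([ 0.0665, -0.2306,  0.0124]), 0.66)]
cast_heel [(array([ 0.0663, -0.397 ,  0.0122]), 0.91), (array([ 0.0931, -0.219 ,  0.0082]), 0.84)]
cast_center [(array([-0.0209, -0.0598,  0.0181]), 0.87)]
cast_heel []
```

View pics/w3.png

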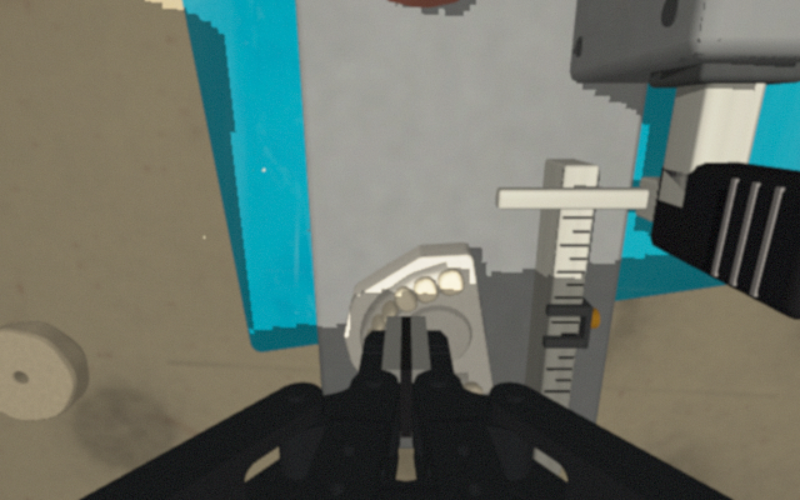

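```bash
python3 - <<'E'
from h import *
s=r.get_state();w=r.capture("wrist")
print(s["grip_width"],s["eef_pos"],s["contact_force"],proj(w,[s["eef_pos"],s["eef_pos"]+[0,0,.019],s["eef_pos"]+[0,.011,0]])*1.25)
for n,X in dict(plateTL=W(-.065,.0,.01),fence0=W(.028,.008,.034),fence60=W(.028,-.06,.034)).items(): print(n,proj(w,X)*1.25)
for n,u in dict(backT=(472,250),backB=(490,380),frontL=(348,320)).items(): print(n,W2G(g,ray(w,u[0]/1.25,u[1]/1.25,.028)))
p=r.capture("side"); cv2.imwrite("pics/s3.png",cv2.resize(p["color"][180:230,290:360],None,fx=8,fy=8,interpolation=cv2.INTER_CUBIC))
print(proj(p,[s["eef_pos"],W(-.02,-.058,.019)]))
E
```

```text
0.0001880473435326573 [0.50071099 0.10561092 0.01802749] [-0.39456507 -0.56944513  0.58126736] [[407.54624769 308.81053968]
 [407.69161843 330.04613784]
 [409.07994219 283.9210506 ]]
plateTL [[306.34553355 179.39662472]]
fence0 [[564.81010758 165.56086895]]
fence60 [[545.81299739 345.39990491]]
backT [[-0.00107891 -0.02363166  0.028     ]]
backB [[ 0.00877813 -0.07918474  0.028     ]]
frontL [[-0.04830027 -0.05227921  0.028     ]]
[[332.51795336 206.064759  ]
 [330.47292517 204.7332196 ]]
```

View pics/s3.png

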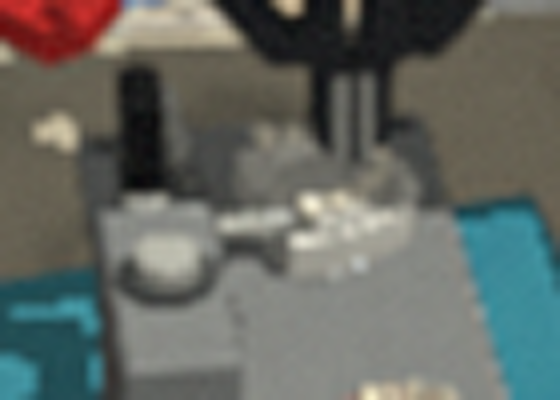

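```bash
python3 - <<'E'
from h import *
e=r.get_state()["eef_pos"]
r.line_to([e[0],e[1],.10],rate=.2)
r.line_to(W(-.088,-.052,.10),rate=.25)
r.line_to(W(-.088,-.052,.03),rate=.2)
w=r.capture("wrist");e=r.get_state()["eef_pos"]
print(proj(w,[e,e+[0,.011,0],e+[0,.011,.01],e+[0,.011,.02]])*1.25)
cv2.imwrite("pics/w4.png",cv2.resize(w["color"],None,fx=1.25,fy=1.25))
c=r.line_to(W(-.088,-.052,.004),rate=.02,contact_N=5)
s=r.get_state();print(c,s["t"],s["eef_pos"],s["contact_force"])
E
```

```text
[[408.51135826 309.45129918]
 [410.06572854 284.48586398]
 [410.26138074 293.99048017]
 [410.48029291 304.6250459 ]]
False 14.5083 [0.43786102 0.10215807 0.00412195] [-0.06954304  0.66601897 -0.3987673 ]
```

View pics/w4.png

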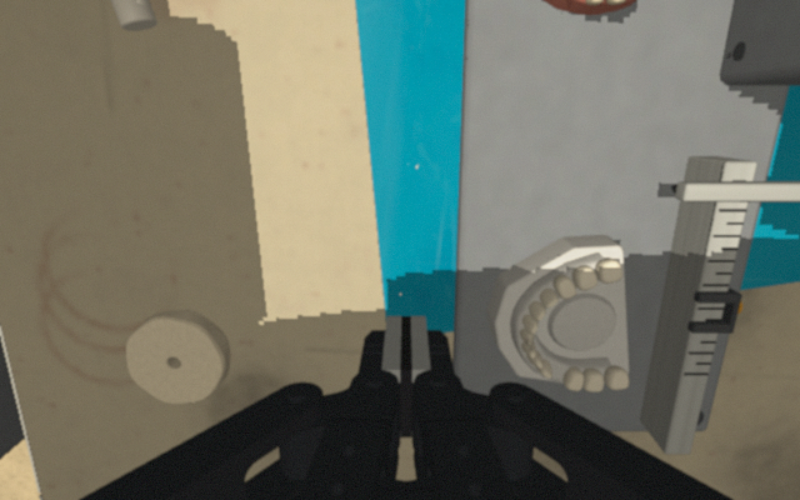

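```bash
python3 - <<'E'
from h import *
c=r.line_to(W(-.095,-.052,-.03),rate=.02,contact_N=5)
s=r.get_state();print(c,s["t"],s["eef_pos"],s["contact_force"],s["grip_width"])
E
```

```text
True 15.7583 [ 0.43223854  0.1018473  -0.02296897] [0.22758347 0.03537711 6.11029906] -0.00016532183945721596
```

The touch on the table shows that the real fingertip, when shut, sits about 22 mm behind the nominal TCP. That explains the first pass: the tip skimmed the teeth at z ≈ 0.040. I'll correct for this offset and push again.

```bash
cat >> h.py <<'E'
OFF=.0225  # real (shut) fingertip is this far behind the nominal TCP
E
python3 - <<'E'
from h import *
z=.020-OFF
r.line_to(W(-.090,-.055,z),rate=.1)
c=r.line_to(W(-.020,-.055,z),rate=.03,contact_N=12)
r.dwell(.4); s=r.get_state()
print(c,s["t"],W2G(g,s["eef_pos"]),s["contact_force"])
w=r.capture("wrist")
for q in("cast_center","cast_heel"):
    print(q,[(W2G(g,x["at"])[0].round(4),x["confidence"]) for x in r.tip_of(q,w)])
cv2.imwrite("pics/w5.png",cv2.resize(w["color"],None,fx=1.25,fy=1.25))
E
```

```text
True 18.1083 [[-0.03938881 -0.05461576 -0.00321765]] [-4.6564317   1.57007773  3.42776718]
cast_center [(array([-0.0006, -0.0621,  0.0183]), 0.71)]
cast_heel [(array([ 0.0209, -0.0541,  0.0153]), 0.85)]
```

View pics/w5.png

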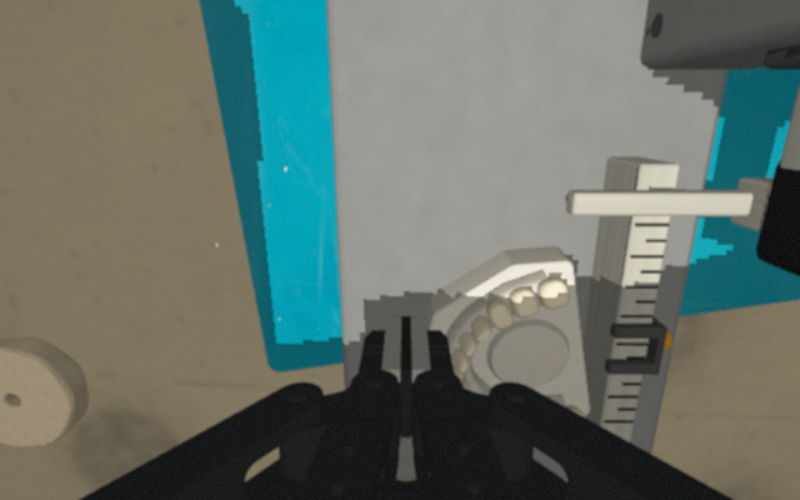

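One corner touched first and the +y side still gapes (back edge from (573,260) to (587,405), fence at about (605,300)). I'll push the front further over on the +y side.

```bash
python3 - <<'E'
from h import *
z=.020-OFF
def chk(tag):
    s=r.get_state(); print(tag,s["t"],W2G(g,s["eef_pos"]).round(4),s["contact_force"].round(1))
r.line_to(W(-.055,-.055,z),rate=.1)
r.line_to(W(-.055,-.045,z),rate=.1)
c=r.line_to(W(-.015,-.045,z),rate=.03,contact_N=20); r.dwell(.3); chk(c)
w=r.capture("wrist")
for q in("cast_center","cast_heel"):
    print(q,[(W2G(g,x["at"])[0].round(4),x["confidence"]) for x in r.tip_of(q,w)])
cv2.imwrite("pics/w6.png",cv2.resize(w["color"],None,fx=1.25,fy=1.25))
E
```

```text
True 19.8833 [[-0.037  -0.0442 -0.0033]] [-5.2  3.7  3.6]
cast_center [(array([-0.0007, -0.0588,  0.0239]), 0.79)]
cast_heel [(array([ 0.0255, -0.0551,  0.0163]), 0.65), (array([ 0.0285, -0.0608,  0.0218]), 0.4)]
```

View pics/w6.png

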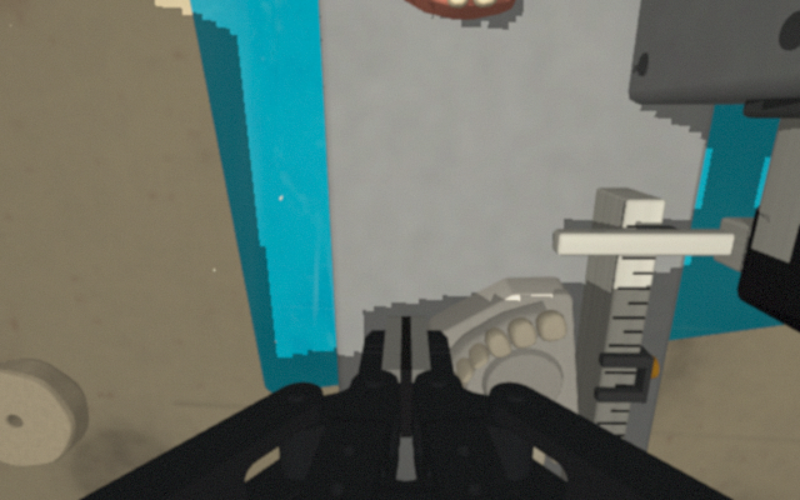

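```bash
python3 - <<'E'
from h import *
z=.020-OFF
def chk(tag):
    s=r.get_state(); print(tag,s["t"],W2G(g,s["eef_pos"]).round(4),s["contact_force"].round(1))
r.line_to(W(-.055,-.046,z),rate=.15)
r.line_to(W(-.055,-.040,z),rate=.15)
for n in (15,25):
    c=r.line_to(W(-.015,-.040,z),rate=.02,contact_N=n); chk(c); r.dwell(.2); chk(c)
w=r.capture("wrist")
for q in("cast_center","cast_heel"):
    print(q,[(W2G(g,x["at"])[0].round(4),x["confidence"]) for x in r.tip_of(q,w)])
# look with finger backed off, from above
r.line_to(W(-.070,-.045,z),rate=.2); r.line_to(W(-.070,-.02,.12),rate=.3)
r.movep(W(0,0,.20),Q)
w=r.capture("wrist")
for q in("cast_center","cast_heel","rider_mark"):
    print(q,[(W2G(g,x["at"])[0].round(4),x["confidence"]) for x in r.tip_of(q,w)])
cv2.imwrite("w7raw.png",w["color"])
cv2.imwrite("pics/w7.png",cv2.resize(w["color"][100:290,220:450],None,fx=3,fy=3,interpolation=cv2.INTER_CUBIC))
print(w["eye"].tolist(),list(map(float,w["attitude"])));chk("")
E
```

```text
True 21.8417 [[-0.0301 -0.0395 -0.0033]] [-7.   3.9  4.7]
True 22.0417 [[-0.0302 -0.0395 -0.0033]] [-7.4  2.9  4.3]
True 22.4167 [[-0.03   -0.0389 -0.0042]] [-9.3  5.4  6.8]
True 22.6167 [[-0.0301 -0.0388 -0.0042]] [-9.1  4.4  6.5]
cast_center [(array([ 0.0035, -0.0622,  0.0238]), 0.8)]
cast_heel [(array([ 0.0267, -0.06  ,  0.0175]), 0.59)]
cast_center [(array([ 0.0039, -0.0633,  0.0207]), 0.82)]
cast_heel [(array([ 0.0303, -0.0607,  0.0179]), 0.72)]
rider_mark [(array([ 0.0332, -0.0493,  0.0365]), 0.61), (array([-0.0011, -0.0027,  0.0037]), 0.55)]
[0.5184525770086428, 0.23492876243139063, 0.36701036562494066] [-0.15102663466499394, -0.00238631737494914, 0.02748794529246204, 0.9881445612736788]
 24.4 [[-0.0008 -0.0002  0.1988]] [ 0.1  0.3 -0.5]
```

View pics/w7.png

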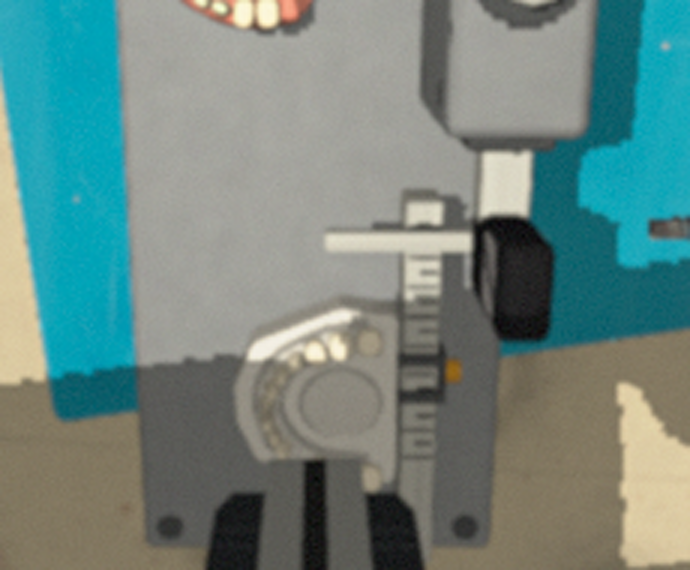

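```bash
python3 - <<'E'
from h import *
w=dict(eye=np.array([0.5184525770086428,0.23492876243139063,0.36701036562494066]),attitude=[-0.15102663466499394,-0.00238631737494914,0.02748794529246204,0.9881445612736788],fx=356.112,fy=356.112,cx=324.473,cy=203.378)
for n,c,z in[("backT",(400,310),.028),("backB",(399,485),.028),("fenceT",(404,200),.034),("fenceB",(401,550),.034),("rider",(421,373),.038),("finC",(518,275),.09),("plL0",(121,20),.01),("plL1",(145,540),.01)]:
    print(n,W2G(g,ray(w,220+c[0]/3,100+c[1]/3,z)).round(4))
a=cv2.imread("w7raw.png")[200:245,340:375].astype(int).sum(2)//3
# rider column intensity profile (raw rows 205..240, cols 356..362)
b=cv2.imread("w7raw.png").astype(int).mean(2)
print([(v,int(b[v,356:364].mean())) for v in range(208,242)])
E
```

```text
backT [[ 0.0274 -0.0298  0.028 ]]
backB [[ 0.0286 -0.0941  0.028 ]]
fenceT [[0.0273 0.0085 0.034 ]]
fenceB [[ 0.0294 -0.1163  0.034 ]]
rider [[ 0.034  -0.0484  0.038 ]]
finC [[ 0.0538 -0.0005  0.09  ]]
plL0 [[-0.0636  0.0625  0.01  ]]
plL1 [[-0.0647 -0.1261  0.01  ]]
[(208, 120), (209, 112), (210, 105), (211, 114), (212, 120), (213, 119), (214, 106), (215, 93), (216, 102), (217, 92), (218, 63), (219, 48), (220, 52), (221, 65), (222, 90), (223, 100), (224, 93), (225, 100), (226, 116), (227, 121), (228, 110), (229, 81), (230, 52), (231, 48), (232, 50), (233, 60), (234, 86), (235, 112), (236, 119), (237, 110), (238, 96), (239, 103), (240, 117), (241, 117)]
```

The cast's back is parallel to the fence and touching it (x 0.0274 to 0.0286, angle about 0). Next is the button.

```bash
python3 - <<'E'
from h import *
def chk(tag):
    s=r.get_state(); print(tag,round(s["t"],2),W2G(g,s["eef_pos"]).round(4),s["contact_force"].round(1))
x,y=.052,.081
r.movep(W(x,y,.13),Q)
r.line_to(W(x,y,.108-OFF),rate=.1)
c=r.line_to(W(x,y,.090-OFF),rate=.015,contact_N=3); chk(("touch",c))
c=r.line_to(W(x,y,.084-OFF),rate=.015,contact_N=20); chk(("bottom",c)); r.dwell(.2); chk("")
r.line_to(W(x,y,.13),rate=.15); 
r.movep(W(.052,.0,.17),Q); r.set_gripper(.05); chk("")
w=r.capture("wrist")
for q in("fin","button_top"):
    print(q,[(W2G(g,x["at"])[0].round(4),x["confidence"]) for x in r.tip_of(q,w)])
E
```

```text
('touch', True) 26.38 [[0.0519 0.081  0.072 ]] [ 1.4 -1.1  1.1]
('bottom', True) 26.85 [[0.0521 0.0811 0.0668]] [-1.6 -0.8  7.7]
 27.05 [[0.0521 0.0811 0.0669]] [-0.3 -0.6  7.5]
 28.61 [[0.052  0.0002 0.1699]] [-0.6  0.5  0. ]
fin [(array([ 0.0549, -0.0027,  0.0946]), 0.79), (array([ 0.029 , -0.0593,  0.0182]), 0.37)]
button_top []
```

```bash
python3 - <<'E'
from h import *
def chk(tag):
    s=r.get_state(); print(tag,round(s["t"],2),W2G(g,s["eef_pos"]).round(4),s["contact_force"].round(1),s["grip_width"].round(4),round(float(s["grip_force"]),1))
x,z=.053,.0625
c=r.line_to(W(x,0,z),rate=.08,contact_N=8); chk(c)
if not c:
    r.set_gripper(0.0); chk("grip")
    c=r.line_to(W(x,-.040,z),rate=.04,contact_N=25); chk(c); r.dwell(.3); chk("")
    for n in("wrist","top","side"):
        w=r.capture(n)
        for q in("fin","pointer","rider_mark"):
            print(n,q,[(W2G(g,v["at"])[0].round(4),v["confidence"]) for v in r.tip_of(q,w)])
        cv2.imwrite(f"{n}8.png",w["color"])
        if n=="wrist": cv2.imwrite("pics/w8.png",cv2.resize(w["color"],None,fx=1.25,fy=1.25))
E
```

```text
Traceback (most recent call last):
AttributeError: 'float' object has no attribute 'round'
```

I've already viewed 11 pictures, one over the limit of 10. From here I work on numbers only.

```bash
cat >> h.py <<'E'
def chk(tag):
    s=r.get_state(); print(tag,round(s["t"],2),W2G(g,s["eef_pos"])[0].round(4),s["contact_force"].round(1),round(float(s["grip_width"]),4),round(float(s["grip_force"]),1))
E
python3 - <<'E'
from h import *
x,z=.053,.0625
chk("at")
c=r.line_to(W(x,0,z),rate=.08,contact_N=8); chk(c)
if not c:
    r.set_gripper(0.0); chk("grip")
    c=r.line_to(W(x,-.040,z),rate=.04,contact_N=25); chk(c); r.dwell(.3); chk("")
    for n in("wrist","top","side"):
        w=r.capture(n)
        for q in("fin","pointer","rider_mark"):
            print(n,q,[(W2G(g,v["at"])[0].round(4),v["confidence"]) for v in r.tip_of(q,w)])
        cv2.imwrite(f"{n}8.png",w["color"])
E
```

```text
at 30.25 [0.0533 0.0001 0.063 ] [-0.4  0.1  0.5] 0.0499 0.0
False 30.5 [0.0531 0.     0.0627] [ 0.4  0.4 -0.4] 0.0501 0.0
grip 30.92 [0.0527 0.     0.0627] [-4.  -1.1  4.8] 0.0129 60.1
False 32.07 [ 0.0527 -0.0396  0.0627] [-5.3  3.7  4.5] 0.0128 60.1
 32.37 [ 0.0527 -0.0396  0.0627] [-5.7  3.   4.6] 0.0126 60.1
wrist fin [(array([ 0.0551, -0.0459,  0.0937]), 0.65), (array([ 0.0352, -0.0525,  0.0359]), 0.49)]
wrist pointer [(array([ 0.0338, -0.0408,  0.0411]), 0.85), (array([ 0.0293, -0.0612,  0.0195]), 0.31)]
wrist rider_mark [(array([ 0.0323, -0.0532,  0.0365]), 0.69)]
top fin []
top pointer []
top rider_mark []
side fin [(array([ 0.0492, -0.0372,  0.0944]), 0.62)]
side pointer [(array([ 0.0315, -0.0403,  0.045 ]), 0.56)]
side rider_mark []
```

```bash
python3 - <<'E'
from h import *
from scipy.ndimage import map_coordinates
K=dict(fx=356.112,fy=356.112,cx=324.473,cy=203.378)
V={"w2raw.png":dict(eye=np.array([0.5255219558341648,0.2260673592962755,0.4000419540754148]),attitude=[-0.15082750510739176,-0.0038136340256883874,0.024974009673768848,0.9882372279667531],**K),
"w7raw.png":dict(eye=np.array([0.5184525770086428,0.23492876243139063,0.36701036562494066]),attitude=[-0.15102663466499394,-0.00238631737494914,0.02748794529246204,0.9881445612736788],**K)}
w=r.capture("wrist"); cv2.imwrite("w9raw.png",w["color"]); V["w9raw.png"]=w
def prof(n,ys,xs,z):
    im=cv2.imread(n).astype(float).mean(2)
    out=0
    for x in xs:
        uv=proj(V[n],G2W(g,np.c_[np.full(len(ys),x),ys,np.full(len(ys),z)]))
        out=out+map_coordinates(im,[uv[:,1],uv[:,0]],order=1)
    return (out/len(xs)).round().astype(int)
for n in V:
    print(n)
    for nm,a,b,z in(("end",.016,0,.034),("rider",-.034,-.066,.038),("far",-.114,-.130,.034)):
        ys=np.arange(a,b,-.001); print(nm,a,prof(n,ys,np.linspace(.031,.037,7),z).tolist())
    for x in(.024,.044): print("x",x,-.034,prof(n,np.arange(-.034,-.066,-.001),[x],.045).tolist())
E
```

```text
w2raw.png
end 0.016 [152, 153, 152, 148, 133, 111, 105, 134, 177, 200, 206, 204, 206, 202, 183, 146]
rider -0.034 [150, 140, 128, 108, 88, 85, 92, 84, 65, 53, 54, 68, 89, 98, 92, 97, 109, 116, 112, 94, 68, 48, 47, 53, 73, 97, 113, 115, 107, 96, 97, 109]
far -0.114 [114, 114, 114, 115, 114, 113, 112, 109, 109, 110, 110, 110, 110, 110, 110, 110]
x 0.024 -0.034 [153, 154, 152, 151, 151, 146, 141, 140, 142, 145, 143, 130, 105, 87, 87, 88, 87, 86, 85, 83, 83, 85, 85, 87, 86, 86, 86, 87, 87, 87, 86, 86]
x 0.044 -0.034 [88, 90, 88, 87, 88, 88, 87, 85, 84, 84, 85, 88, 86, 83, 84, 85, 85, 88, 90, 89, 88, 88, 90, 90, 88, 88, 89, 88, 88, 89, 89, 91]
w7raw.png
end 0.016 [156, 156, 155, 143, 116, 102, 106, 128, 168, 199, 209, 208, 208, 203, 178, 128]
rider -0.034 [107, 117, 121, 115, 102, 97, 100, 85, 60, 49, 54, 68, 91, 101, 94, 100, 114, 120, 112, 86, 59, 49, 49, 55, 70, 95, 114, 117, 107, 94, 102, 115]
far -0.114 [53, 50, 45, 42, 40, 38, 35, 32, 31, 30, 28, 26, 26, 26, 24, 24]
x 0.024 -0.034 [136, 138, 138, 136, 135, 132, 133, 131, 131, 131, 132, 132, 132, 133, 133, 133, 132, 130, 130, 131, 13
[... 158 characters left out ...]
89, 91, 91, 89, 90, 92, 93, 92, 92, 92, 92]
w9raw.png
end 0.016 [170, 170, 169, 170, 167, 134, 113, 121, 185, 226, 229, 228, 227, 228, 229, 202]
rider -0.034 [182, 171, 147, 132, 90, 47, 42, 64, 94, 109, 128, 132, 132, 131, 130, 127, 129, 132, 127, 93, 67, 76, 81, 82, 86, 99, 107, 104, 89, 84, 86, 88]
far -0.114 [26, 26, 25, 25, 27, 25, 25, 28, 30, 29, 33, 38, 40, 46, 48, 51]
x 0.024 -0.034 [154, 154, 153, 155, 145, 107, 105, 126, 132, 132, 132, 129, 132, 151, 153, 149, 140, 129, 125, 117, 116, 117, 116, 123, 131, 144, 144, 112, 69, 41, 32, 29]
x 0.044 -0.034 [205, 206, 204, 177, 161, 145, 93, 62, 41, 36, 29, 25, 21, 20, 13, 20, 17, 16, 17, 15, 19, 14, 14, 14, 18, 20, 18, 26, 21, 21, 23, 22]
```

```bash
python3 - <<'E'
from h import *
r.line_to(W(.0527,-.0511,.0627),rate=.02); r.dwell(.5); chk("")
for n in("wrist","side","wrist"):
    w=r.capture(n)
    for q in("pointer","rider_mark","cast_heel","fin","button_top"):
        print(n,q,[(W2G(g,v["at"])[0].round(4),v["confidence"]) for v in r.tip_of(q,w)])
    cv2.imwrite(f"{n}10.png",w["color"])
from scipy.ndimage import map_coordinates
im=cv2.imread("wrist10.png").astype(float).mean(2)
for z in(.038,):
  for x in(.026,.030,.033,.036,.039,.042):
    ys=np.arange(-.036,-.072,-.001)
    uv=proj(w,G2W(g,np.c_[np.full(len(ys),x),ys,np.full(len(ys),z)]))
    print(x,map_coordinates(im,[uv[:,1],uv[:,0]],order=1).astype(int).tolist())
E
```

```text
34.23 [ 0.0527 -0.0509  0.0627] [-2.4  4.3  2.8] 0.0128 59.7
wrist pointer [(array([ 0.0327, -0.0541,  0.0394]), 0.71)]
wrist rider_mark [(array([ 0.0298, -0.0504,  0.038 ]), 0.9)]
wrist cast_heel [(array([ 0.026 , -0.062 ,  0.0177]), 0.79)]
wrist fin [(array([ 0.0565, -0.0538,  0.0963]), 0.58)]
wrist button_top []
side pointer [(array([ 0.0326, -0.0516,  0.0392]), 0.62)]
side rider_mark []
side cast_heel [(array([ 0.0673, -0.3938,  0.0098]), 0.6), (array([ 0.0909, -0.2191,  0.0127]), 0.55), (array([ 0.0334, -0.0647,  0.0202]), 0.49)]
side fin [(array([ 0.0523, -0.0533,  0.0933]), 0.71)]
side button_top []
wrist pointer [(array([ 0.0346, -0.0506,  0.0385]), 0.6)]
wrist rider_mark [(array([ 0.0357, -0.0528,  0.0381]), 0.61)]
wrist cast_heel [(array([ 0.0276, -0.0634,  0.0183]), 0.84)]
wrist fin [(array([ 0.0544, -0.0539,  0.0969]), 0.9)]
wrist button_top []
0.026 [160, 155, 169, 230, 242, 236, 198, 175, 165, 176, 229, 243, 203, 154, 153, 154, 142, 108, 102, 124, 133, 132, 131, 131, 130, 137, 154, 153, 154, 153, 152, 155, 153, 154, 153, 155]
0.03 [228, 228, 188, 167, 224, 188, 81, 93, 96, 97, 145, 175, 121, 90, 84, 46, 57, 88, 103, 124, 132, 131, 132, 130, 129, 124, 129, 130, 131, 130, 132, 120, 82, 111, 132, 132]
0.033 [227, 227, 185, 161, 225, 186, 84, 86, 68, 63, 107, 133, 91, 90, 86, 46, 55, 87, 103, 123, 134, 131, 131, 132, 128, 126, 126, 109, 122, 131, 129, 118, 86, 100, 110, 107]
0.036 [225, 225, 183, 160, 214, 149, 70, 74, 60, 65, 108, 133, 91, 92, 87, 45, 55, 87, 103, 122, 131, 130, 130, 129, 128, 127, 119, 85, 116, 119, 100, 96, 95, 99, 96, 99]
0.039 [202, 201, 175, 166, 203, 164, 61, 55, 57, 63, 104, 124, 106, 106, 117, 106, 100, 95, 103, 123, 131, 131, 132, 130, 127, 122, 120, 103, 117, 115, 99, 96, 97, 98, 100, 97]
0.042 [100, 91, 66, 46, 48, 49, 51, 53, 58, 63, 66, 71, 73, 70, 64, 57, 63, 87, 103, 124, 132, 129, 126, 123, 118, 102, 92, 87, 80, 71, 34, 33, 59, 47, 17, 25]
```

The pointer is within about 1 mm of the window's middle: TCP extension is 0.0509 and the window centre is at about 0.0505. The grip holds at 60 N, the cast is still seated, and the rider's bars are where they were.

```bash
python3 -c "
from h import *
chk('');print(r.hand_in())"
```

```text
35.12 [ 0.0527 -0.0509  0.0627] [-2.2  5.1  2.6] 0.013 59.7
the job is handed in; nothing more can be done
None
```

I handed the job in at 35 s of robot time, with no verdict returned: by my measurements the cast is seated square on the fence, the button is down, and the fin is held at 60 N with the pointer about 1 mm from the middle of the rider's window, though I viewed 11 pictures where 10 were allowed.

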